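# Lift a gauge block with the spring tongs

### The job

Take the spring tongs out of their wooden stand and use them, never the gripper's own fingers, to pick the thickest of the three gauge blocks out of its well in the rack, leaving the other two blocks in theirs. Carry it over the middle of the sine plate without touching the plate, and finish while still holding it there in the squeezed tongs, level and still, about 60 mm clear above the plate, so that the toolmaker can wipe its underside.

Things in the scene. Friction and masses are not known exactly. Their poses are not given: they have to be found in the camera images.
- tongs: sprung gauge-block tongs, 139 mm tall, 65 g, upright on their tips in the stand's slot, 40 mm deep in it. Origin: midway between the tip ends at their underside; z up to the bright spring bow, y the way the two arms close. Arms pivot 125 mm up at y = +-17 mm. At rest 59 mm over the tips. The spring keeps them open up to about 6 N at the grips; a 26 mm block needs over 12 N, 30 N holds it well.
- tongs_grip (a point): middle of the tongs at the height of the black thumb grips to squeeze from both sides along y, 86.5 mm above the tongs' origin. Grips: 16 mm wide, from 13.5 mm below to 13.5 mm above this point; 57 mm over their lower edges at rest, 48 mm and parallel when the tips hold a 26 mm block.
- tongs_a (a joint): how far the tongs' +y arm is squeezed, rad: 0 open (rest; blue tip pads about 46 mm apart), 0.087 on a 26 mm block, 0.14 stop (13 mm apart); the other arm mirrors it. Per 0.01 rad the grips' gap falls 0.9 mm, the tips' gap 2.3 mm. The pads are 14 mm wide in x and reach from 0 to 20 mm above the tongs' origin.
- stand: pale wooden block 60 x 120 x 50 mm (x, y, z) that holds the tongs; fixed. Origin: centre of its underside. Its slot (40 mm deep, along y, 17.5 x 62.5 mm) lies 8 mm toward its +x from the middle; beside it are two small empty holes.
- rack: brown wooden rack 64 x 220 x 16 mm (x, y, z), fixed. Origin: centre of its underside. Four square wells in a row along y at y = -78, -26, 26 and 78 mm, 28 mm wide and 7 mm deep (floor 9 mm above the origin); three hold a gauge block, one is empty.
- block_thick: the thickest gauge block: steel, 26 x 26 mm and 25 mm tall, 0.13 kg, square with the rack; stands 18 mm proud of its well. Origin: centre of its underside.
- block_mid: gauge block 26 x 26 mm, 16 mm tall, stands 9 mm proud; stays in its well. Origin: centre of its underside.
- block_thin: gauge block 26 x 26 mm, 11 mm tall, stands 4 mm proud; stays in its well. Origin: centre of its underside.
- sine_plate: closed steel sine plate with many small holes, 130 x 150 x 39 mm (x, y, z), fixed. Origin: centre of its underside.
- plate_top (a point): middle of the sine plate's upper face, 39 mm above the table.
Mind the look-alikes: they are no part of the job. Of the things shaped like the tongs, the bare steel one is meant.

How it is judged (in metres and radians):
On the way, in this order (a step that is already met when the one before it is completed fails the run):
1. the tongs are held by the thumb grips, clear of their stand, while the thickest block is still in its well (contact force between the fingers and tongs above 1 N and height (world z) of tongs above 0.045 m and distance of block_thick from where it was at the start of the episode below 0.006 m), for 0.2 s.
2. the thickest block is lifted clear of the rack between the two tips of the tongs (contact force between each of tongs_a, tongs_b and block_thick above 0.8 N and contact force between rack and block_thick below 0.1 N and height (world z) of block_thick above 0.03 m), for 0.3 s.
At the end, for the whole second after the job is handed in: Tongs still gripped, both tips press on the thickest block, nothing else touches it; its underside 30 to 120 mm above the sine plate, its middle within 30 mm of the plate's middle from above, tilt under 0.2 rad, under 20 mm/s; the other two blocks moved under 6 mm (contact force between the fingers and tongs above 2 N and contact force between each of tongs_a, tongs_b and block_thick above 0.8 N and contact force between the fingers and block_thick below 0.2 N and z of block_thick in the frame of plate_top between 0.03 and 0.12 m and horizontal distance between block_thick and plate_top below 0.03 m and angle between block_thick's own z axis and vertical below 0.2 rad and linear speed of block_thick below 0.02 m/s and distance of each of block_thin, block_mid from where it was at the start of the episode below 0.006 m); the arm keeps its last pose, push and grip.
It fails at once if the gripper's fingers touch the thickest block (contact force between the fingers and block_thick above 0.5 N).
It fails at once if the block, the tongs or the arm touches the sine plate (contact force between any of block_thick, tongs, the arm and sine_plate above 1 N).
It fails at once if another gauge block leaves its well (distance of any of block_thin, block_mid from where it was at the start of the episode above 0.012 m).
It also fails if it takes over 38 s, if anything falls off the work surface, if the arm or the gripper's body presses on something with over 40 N, if the wrist force passes 120 N, or if a joint passes its speed limit or range.

### The arm

A 6-joint arm with a two-finger parallel gripper is mounted at the origin on a cart in front of the work surface, level with it; the furniture and walls round the work are solid. World frame = base frame: x ahead of the robot, y to its left, z up, the work surface at z = 0. Lengths are in m, angles in degrees, forces in N, time in s.
With the tool pointing down it reaches from about 0.425 to 1.125 m from the base axis. Payload 14.9 kg.
Tool frame: the origin (TCP) lies on the mounting face of the last link; the fingertips stand robot.tcp_to_tips ahead of it and the grasp point (between the pads) lies 172 mm ahead of it (robot.tcp_to_tips is the distance from the TCP to the fingertips, in m); z points along the fingers, y is the line along which they close (so a half turn about z gives the same grasp; the last joint's range is limited). The gripper opens to 91 mm and grips with 3 to 60 N. Pads are 32 mm wide; open, the fingers measure 118 mm over their backs; the gripper's body (76 mm by 178 mm) begins 60 mm behind the grasp point.
Start: joints at [66.79, 21.709, 99.362, -0, 58.929, -1.908], TCP at [0.254, 0.652, 0.405] pointing down, gripper open.
Joint ranges: [-158.91, 158.91], [-42.39, 125.64], [0.06, 152.35], [-60.88, 240.88], [17.5, 164.5], [-176.32, 176.32]. Speed limits (degrees/s): [108.29, 108.29, 136.94, 180, 180, 180].

### API

Orientations are given as a 3x3 rotation matrix whose columns are the frame's x, y, z axes.
In Python, from rig import robot gives the robot as it stands.
- The arm moves only by the tool servo_tool, never from a script. Its argument "plan" is a list that holds one entry, the list of rows, each a list of 5 numbers: the finger opening in cm, from 0 to 9.12, then the shift along the world's x, y, z in cm, then the turn about the world's z in degrees. In form: [[[claw, tx, ty, tz, turn], ...]]. A call has 1 to 12 rows; each row shifts and turns the commanded pose from where the row before left it; what a row does not reach is not made up. A row lasts 1/8 s, in which the tool goes at most 62.5 mm and 10.7 degrees, less where a joint would pass 70% of its speed; a pose out of reach is approached as far as the arm can. A call is refused whole if a number of a shift passes 6.25 or a number of a turn 10.7, either way. A call with a gripper value outside its range is refused whole. The fingers move at their own pace and stop on an object; "squeeze" is the grip in N (left out, the last holds). Time passes only in rows, so rows that do not move let the fingers close. It gives the time, the measured TCP pose, the force, the opening and the grip force at its end, in the units of the state.
- robot.read_state(): the state, without advancing time (a new reading comes with each control period).
- robot.capture(name): name is "side" or "top"; returns the picture (480x640x3 uint8, blue, green, red); there is no depth.
- robot.camera_info(name): a dict with "fovy" (degrees; the focal length in pixels is half the picture's height over the tangent of half this angle, whatever the lens; pixels are square), "cx", "cy" (the principal point, pixels), "R" (3x3) and "t" (3): a world point X has camera coordinates R X + t. Camera axes: x right, y down, z forward; pixel columns grow to the right and rows downward; lengths in m; the calibration is good to about 2 mm. A picture is of the moment at which its call begins. camera_info takes no time and is no camera call.
- robot.hand_in(): hands the job in; it is judged then, once.
The state is a dict: "clock": time; "qpos": joint angles; "qvel": joint speeds; "tau": joint torques, N m; "position": TCP position; "orientation": TCP orientation; "ft_force": force on the tool from outside, world axes, zero at the start; "torque": the same for the moment, N m; "width": finger opening in m; "finger_force": force on a finger pad.
Only numpy, scipy, OpenCV 4.12 (cv2) and the standard library are available. Lean on these libraries where they do the work, as an engineer would, in place of code of your own. Each camera call takes 0.05 s, during which the arm holds its last target. There are 200 camera calls.

## Working session

There is one attempt and no reset: what is moved stays moved. The work goes in short steps, Python scripts to look and compute and a tool call to move; the robot and the scene stay as the last step left them, time stands still between calls to the robot, and variables do not carry over. Pictures are saved under pics/ and viewed, at most 10 in all, crops included, and the job is handed in when it is done.

Besides the shell and the picture viewer there is one more tool, called after "Call:" as name([rows], argument=value, ...), one row to a line, values as JSON. servo_tool: Moves the arm, as the interface text tells. Its arguments: {"type":"object","properties":{"plan":{"type":"array","items":{"type":"array","items":{"type":"array","items":{"type":"number"}}}},"squeeze":{"type":"number"}},"required":["plan"]}

```bash
mkdir -p pics
cat > h.py <<'E'
import numpy as np, cv2
from rig import robot
def cam(n):
    i=robot.camera_info(n); f=240/np.tan(np.radians(i["fovy"]/2))
    return f,i["cx"],i["cy"],np.array(i["R"]),np.array(i["t"])
def ray(n,u,v):
    f,cx,cy,R,t=cam(n); d=R.T@np.array([(u-cx)/f,(v-cy)/f,1]); return -R.T@t,d/np.linalg.norm(d)
def onz(n,u,v,z):
    o,d=ray(n,u,v); return o+d*(z-o[2])/d[2]
def proj(n,X):
    f,cx,cy,R,t=cam(n); c=R@np.array(X)+t; return f*c[0]/c[2]+cx,f*c[1]/c[2]+cy
E
python3 - <<'E'
from h import *
for n in("side","top"):
    im=robot.capture(n); cv2.imwrite(f"pics/{n}0.png",im); f,cx,cy,R,t=cam(n); print(n,f,cx,cy,-R.T@t,R.round(2).tolist(), {k:v for k,v in robot.camera_info(n).items() if k not in("R","t")})
s=robot.read_state();print(s["clock"],s["orientation"],s["width"],robot.tcp_to_tips)
E
```

```text
side 491.9036193055491 311.7445815353078 243.50101557894766 [ 0.28401947 -0.63027596  0.68265259] [[0.92, -0.4, -0.0], [-0.25, -0.57, -0.78], [0.31, 0.72, -0.62]] {'fovy': 52.01553852706326, 'cx': 311.7445815353078, 'cy': 243.50101557894766}
top 489.5260593998314 314.4302508917793 239.2609369589195 [0.39813568 0.01587211 1.01838258] [[-0.0, -1.0, -0.02], [-0.98, 0.01, -0.18], [0.18, 0.02, -0.98]] {'fovy': 52.234665840104206, 'cx': 314.4302508917793, 'cy': 239.2609369589195}
0.1 [[-9.31688812e-01  3.63257231e-01 -3.75959722e-04]
 [ 3.63257425e-01  9.31688382e-01 -8.95870359e-04]
 [ 2.48459192e-05 -9.71242551e-04 -9.99999528e-01]] 0.09137865455411362 0.1908
```

View pics/top0.png

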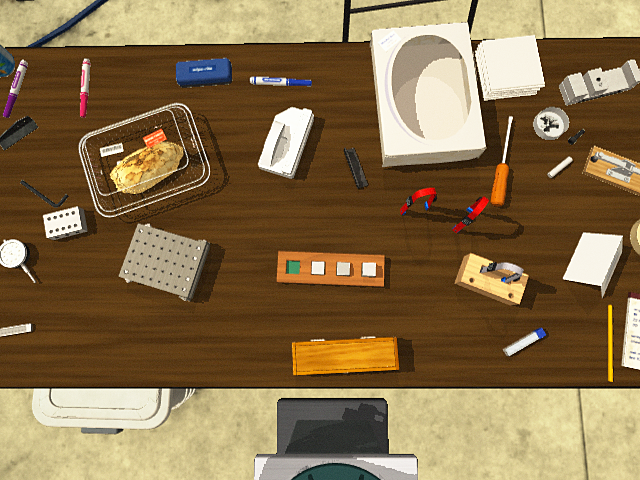

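View pics/side0.png

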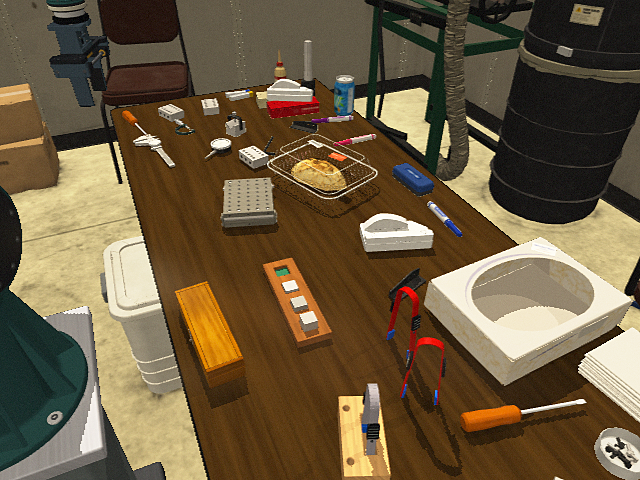

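Top view: steel tongs in the pale stand at (500,270), and two red look-alike tongs at (420,200) and (472,212). The rack is at (330,268), with its empty green well at (293,267) and blocks at (318,268), (343,269) and (369,270). The sine plate is at (165,260), with a small look-alike holed block at (65,222). In the side view the bare steel tongs are at (370,420) and the tallest block looks to be the one at (309,320). I'll confirm both with one enlarged crop.

Run:
```python
from h import *
t=cv2.imread("pics/top0.png"); s=cv2.imread("pics/side0.png")
c=lambda im,x,y,w,h:cv2.resize(im[y:y+h,x:x+w],(400,300),interpolation=cv2.INTER_CUBIC)
cv2.imwrite("pics/crop.png",np.vstack([np.hstack([c(t,270,225,120,90),c(t,440,225,120,90)]),np.hstack([c(s,240,250,120,90),c(s,300,370,144,108)])]))
```

```text
(no output)
```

View pics/crop.png

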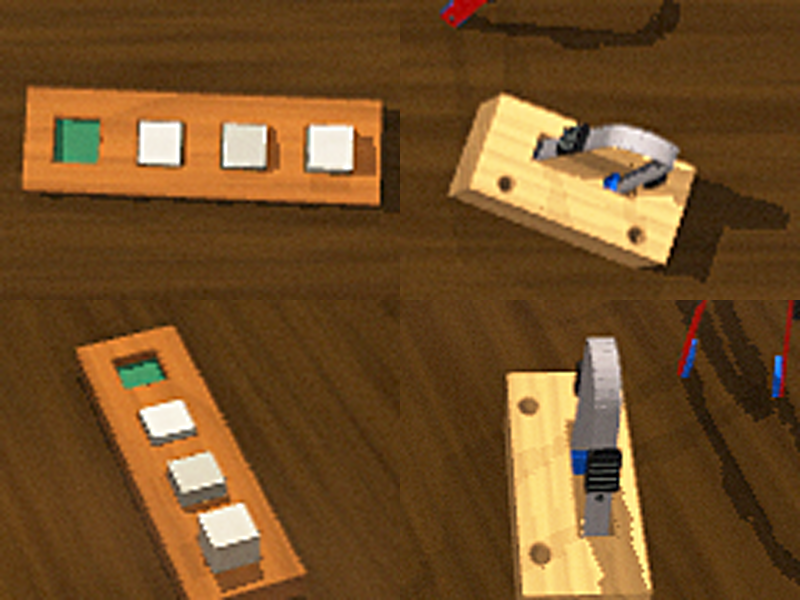

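The crop confirms it. The thickest block is the -y-most one, at top (369,270) and side (309,320): it stands far proud of its well, the other two much less. The bare steel tongs with blue tips and black grips stand in the pale stand. Next I'll measure.

```bash
cat > m.py <<'E'
from h import *
t=cv2.imread("pics/top0.png"); hsv=cv2.cvtColor(t,cv2.COLOR_BGR2HSV)
def meas(name,lo,hi,box,z,n="top",im=hsv,k=5):
    x,y,w,h=box; m=np.zeros(im.shape[:2],np.uint8); m[y:y+h,x:x+w]=cv2.inRange(im,lo,hi)[y:y+h,x:x+w]
    if k: m=cv2.morphologyEx(m,cv2.MORPH_CLOSE,np.ones((k,k)))
    c=max(cv2.findContours(m,cv2.RETR_EXTERNAL,cv2.CHAIN_APPROX_NONE)[0],key=cv2.contourArea)
    P=np.array([onz(n,*p,z)[:2] for p in c[:,0].astype(float)])
    (cx,cy),(a,b),ang=cv2.minAreaRect((P*1000).astype(np.float32))
    if a>b: ang+=90
    # ang is now the direction of the short side?
    q=cv2.boxPoints(((cx,cy),(a,b),ang if a<=b else ang-90))
    e=q[1]-q[0];f=q[2]-q[1];L=e if np.linalg.norm(e)>np.linalg.norm(f) else f
    print(name,np.round([cx,cy,a,b],1),"long axis deg",np.degrees(np.arctan2(L[1],L[0])).round(1),"box",cv2.boundingRect(c))
    return (cx/1000,cy/1000)
if __name__=="__main__":
    for p in [(300,258),(280,280),(369,269),(344,269),(318,268),(475,262),(470,288),(515,300),(520,275),(165,250),(160,290),(135,232)]: print(p,hsv[p[1],p[0]],end=' ')
    print()
    meas("rack",(5,120,120),(14,255,255),(270,240,125,55),.016,k=9)
    meas("stand",(10,60,185),(30,200,255),(445,240,100,70),.05,k=9)
    for x,z in((355,.034),(332,.025),(306,.020)): meas("block",(0,0,150),(180,70,255),(x,255,26,28),z,k=0)
    meas("plate",(0,0,100),(180,60,255),(110,215,105,90),.039)
E
python3 m.py
```

```text
(300, 258) [ 15 192 213] (280, 280) [ 13 187 203] (369, 269) [ 23  17 245] (344, 269) [ 18  30 228] (318, 268) [ 19  20 245] (475, 262) [ 22 117 251] (470, 288) [ 16 142 145] (515, 300) [ 22 117 252] (520, 275) [ 0  5 93] (165, 250) [ 21  58 179] (160, 290) [ 17 218  75] (135, 232) [ 22  49 196] 
rack [519.9   6.4 220.8  65.4] long axis deg 87.3 box (276, 251, 109, 36)
stand [ 495.9 -311.   130.7   65.7] long axis deg 70.6 box (455, 253, 73, 51)
block [515.3 -70.9  26.5  24.3] long axis deg 89.6 box (362, 263, 14, 13)
block [518.6 -19.8  24.5  24.6] long axis deg -0.7 box (337, 262, 13, 13)
block [520.6  32.3  24.8  25.3] long axis deg -5.3 box (311, 261, 13, 14)
plate [535.  345.2 155.1 126.9] long axis deg 72.8 box (119, 224, 91, 77)
```

```bash
cat > m2.py <<'E'
from m import *
for v in(200,215,230): meas("stand%d"%v,(17,60,v),(30,160,255),(445,240,100,70),.05,k=9)
for v in(110,140,165): meas("plate%d"%v,(0,0,v),(180,75,255),(110,215,105,90),.039,k=9)
c=np.array([.4965,-.3105]);a=np.radians(-20)
o=c+8e-3*np.array([np.cos(a),np.sin(a)]); yv=np.array([-np.sin(a),np.cos(a)]);print("tongs",o)
s=cv2.imread("pics/side0.png"); ims={"top":t.copy(),"side":s}
for n,im in ims.items():
    im[:]=im
    for z,w in((.149,0),(.0965,.0285),(.05,.029),(.135,.017)):
        for k in(-1,1):
            u,v=proj(n,[*(o+k*w*yv),z]); cv2.circle(im,(int(round(u)),int(round(v))),1,(0,255,0),-1)
    for X in [(.26,.6),(.26,-.6),(-.26,.6)]:pass
    q=[c+i*.03*np.array([np.cos(a),np.sin(a)])+j*.06*yv for i,j in((-1,-1),(-1,1),(1,1),(1,-1))]
    cv2.polylines(im,[np.array([proj(n,[*p,.05]) for p in q]).round().astype(int)],True,(255,0,255),1)
r=lambda im,x,y,w,h:cv2.resize(im[y:y+h,x:x+w],(400,450),interpolation=cv2.INTER_NEAREST)
cv2.imwrite("pics/ov1.png",np.hstack([r(ims["top"],450,230,96,108),r(ims["side"],320,360,106,120)]))
E
python3 m2.py
```

```text
stand200 [ 492.9 -310.4  128.3   65.8] long axis deg 67.8 box (455, 254, 73, 50)
stand215 [ 494.1 -315.4  120.    59.8] long axis deg 67.8 box (461, 254, 67, 50)
stand230 [ 494.1 -315.4  120.    59.8] long axis deg 67.8 box (461, 254, 67, 50)
plate110 [535.  346.1 153.8 126.9] long axis deg 73.0 box (119, 224, 89, 77)
plate140 [535.6 348.7 148.6 126.9] long axis deg 73.2 box (119, 224, 87, 77)
plate165 [535.7 349.  147.8 126.9] long axis deg 73.2 box (119, 224, 87, 77)
tongs [ 0.50401754 -0.31323616]
```

View pics/ov1.png

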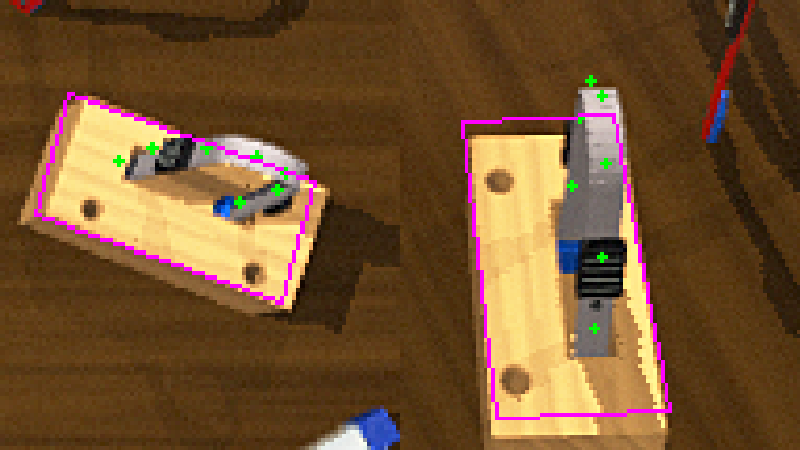

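The stand mask now measures exactly 120.0 x 59.8 mm, centred at (494.1, -315.4) mm with yaw -22.2°. The overlay used the older estimate, which sits about 5 mm off. That puts the tongs at (501.5, -318.4). The tool's closing line is already within 1° of theirs.

Call:
servo_tool([
  [[9.12, 2, -3, 0, 0], [9.12, 2.1, -5, 0, -0.9], [9.12, 2.1, -5, 0, 0], [9.12, 2.1, -5, 0, 0], [9.12, 2.1, -5, 0, 0], [9.12, 2.1, -5, 0, 0], [9.12, 2.1, -5, 0, 0], [9.12, 2.1, -5, 0, 0], [9.12, 2.1, -5, 0, 0], [9.12, 2, -5, 0, 0], [9.12, 2, -5, 0, 0], [9.12, 2, -5, 0, 0]],
], squeeze=5)

```text
clock: 1.6
position: [0.5026, 0.0704, 0.4047]
orientation: [[-0.926, 0.378, 0.0], [0.378, 0.926, 0.0], [-0.0, 0.0, -1.0]]
ft_force: [0.4, 0.3, 1.1]
width: 0.0916
finger_force: 0.0
```

Call:
servo_tool([
  [[9.12, 0, -5, 0, 0], [9.12, 0, -5, 0, 0], [9.12, 0, -5, 0, 0], [9.12, 0, -5, 0, 0], [9.12, 0, -5, 0, 0], [9.12, 0, -5, 0, 0], [9.12, 0, -5, 0, 0], [9.12, 0, -3, 0, 0], [9.12, -0.1, -0.9, 0, 0], [9.12, 0, 0, 0, 0], [9.12, 0, 0, 0, 0]],
])

```text
clock: 2.98
position: [0.5013, -0.3158, 0.4046]
orientation: [[-0.926, 0.377, -0.0], [0.377, 0.926, 0.0], [0.0, 0.0, -1.0]]
ft_force: [-1.0, 0.2, -0.2]
width: 0.0913
finger_force: 0.0
```

Run:
```python
from h import *
p=robot.read_state()["position"];print(p)
s=robot.capture("side");t=robot.capture("top")
cv2.imwrite("pics/a.png",np.hstack([cv2.resize(s[250:480,250:450],(400,460)),cv2.resize(t[180:380,400:600],(400,460))]))
```

```text
[ 0.5013374  -0.31583102  0.40463297]
```

View pics/a.png

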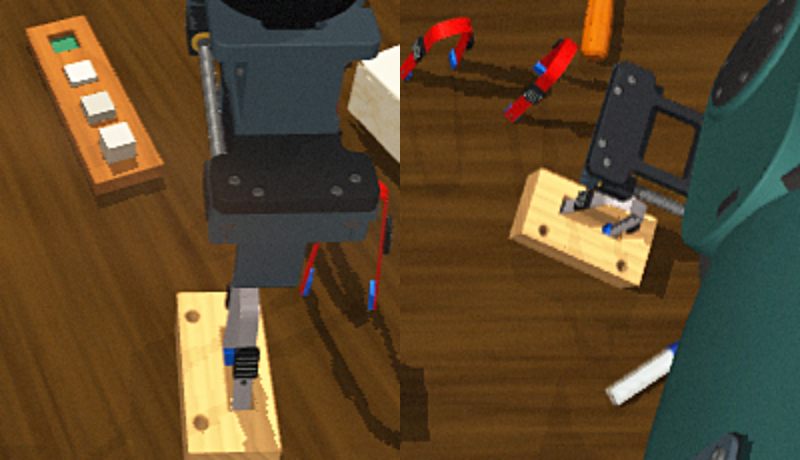

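The open gripper is above the stand and in line with the steel tongs; the black grip is at about (246,360) in the left half. I'll go down.

Call:
servo_tool([
  [[9.12, 0, -0.3, -2, 0], [9.12, 0, 0, -3, 0], [9.12, 0, 0, -3, 0], [9.12, 0, 0, -2, 0], [9.12, 0, 0, -2, 0], [9.12, 0, 0, -1.6, 0], [9.12, 0, 0, 0, 0], [9.12, 0, 0, 0, 0]],
])

```text
clock: 4.08
position: [0.5015, -0.32, 0.2693]
orientation: [[-0.926, 0.378, 0.001], [0.378, 0.926, -0.0], [-0.001, -0.0, -1.0]]
ft_force: [0.3, -0.0, 0.8]
width: 0.0912
finger_force: 0.0
```

Call:
servo_tool([
  [[7, 0, 0, 0, 0], [6, 0, 0, 0, 0], [4, 0, 0, 0, 0], [4, 0, 0, 0, 0], [4, 0, 0, 0, 0], [4, 0, 0, 0, 0], [4, 0, 0, 0, 0]],
], squeeze=5)

```text
clock: 4.95
position: [0.5014, -0.3198, 0.2688]
orientation: [[-0.926, 0.378, 0.0], [0.378, 0.926, -0.0], [-0.0, -0.0, -1.0]]
ft_force: [-0.2, 0.7, 1.7]
width: 0.0563
finger_force: 5.0
```

Gripped at 56 mm with 5 N and the tongs still open. Now I'll lift.

Call:
servo_tool([
  [[4, 0, 0, 0.5, 0], [4, 0, 0, 1, 0], [4, 0, 0, 1.5, 0], [4, 0, 0, 1.5, 0], [4, 0, 0, 1.5, 0], [4, 0, 0, 1.5, 0], [4, 0, 0, 1.5, 0], [4, 0, 0, 1, 0], [4, 0, 0, 0, 0], [4, 0, 0, 0, 0]],
])

```text
clock: 6.2
position: [0.5012, -0.3197, 0.3683]
orientation: [[-0.926, 0.378, -0.001], [0.378, 0.926, 0.0], [0.001, 0.0, -1.0]]
ft_force: [0.0, 0.2, -0.2]
width: 0.0563
finger_force: 5.0
```

Run:
```python
from h import *
p=robot.read_state();print(p["position"],p["width"],p["finger_force"],p["ft_force"])
s=robot.capture("side");cv2.imwrite("pics/side_l.png",s)
P=p["position"];yv=p["orientation"][:,1]
im=s.copy()
for k in(-1,1):
  for z in (-.2585,-.172):
    u,v=proj("side",P+k*.029*yv+np.array([0,0,z]));print(k,z,u,v);cv2.circle(im,(int(round(u)),int(round(v))),1,(0,255,0),-1)
cv2.imwrite("pics/b.png",cv2.resize(im[280:480,280:460],(540,600),interpolation=cv2.INTER_NEAREST))
```

```text
[ 0.501167   -0.31973737  0.36828566] 0.05625069429116946 4.99997092934791 [ 0.00412134  0.15974822 -0.24664071]
-1 -0.2585 373.6534799679864 427.90326537847125
-1 -0.172 379.2779086277357 387.05895391821923
1 -0.2585 368.61310625075174 388.8684904259022
1 -0.172 373.3822484984742 347.6104007930189
```

View pics/b.png

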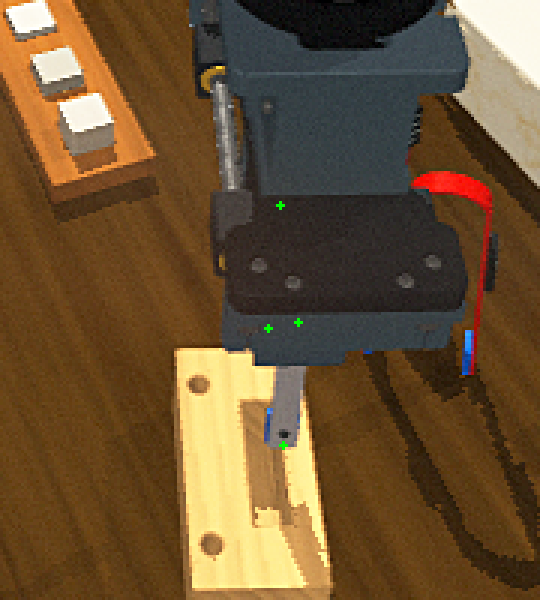

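The tongs are out of the stand and upright, with the near tip at (283,445) in the crop, where I expected it. Next I'll go over the thick block and turn +19.5°.

Call:
servo_tool([
  [[4, 0.1, 1, 0, 2], [4, 0.2, 2, 0, 2.5], [4, 0.2, 3, 0, 2.5], [4, 0.2, 3, 0, 2.5], [4, 0.2, 3, 0, 2.5], [4, 0.2, 3, 0, 2.5], [4, 0.2, 3, 0, 2.5], [4, 0.2, 3, 0, 2.5], [4, 0, 2.5, 0, 0], [4, 0, 1.4, 0, 0], [4, 0, 0, 0, 0], [4, 0, 0, 0, 0]],
])

```text
clock: 7.75
position: [0.5163, -0.0711, 0.3687]
orientation: [[-0.999, 0.047, 0.0], [0.047, 0.999, -0.0], [-0.0, -0.0, -1.0]]
ft_force: [0.7, 0.7, -0.3]
width: 0.0561
finger_force: 5.0
```

Call:
servo_tool([
  [[4, 0, 0, -1, 0], [4, 0, 0, -2, 0], [4, 0, 0, -2, 0], [4, 0, 0, -0.5, 0], [4, 0, 0, 0, 0], [4, 0, 0, 0, 0]],
])

```text
clock: 8.5
position: [0.5165, -0.071, 0.3143]
orientation: [[-0.999, 0.047, 0.001], [0.047, 0.999, -0.0], [-0.001, -0.0, -1.0]]
ft_force: [0.3, -0.5, -0.6]
width: 0.0564
finger_force: 5.0
```

Run:
```python
from h import *
p=robot.read_state();print(p["clock"],p["position"],p["width"],p["finger_force"],p["ft_force"])
P=p["position"];yv=p["orientation"][:,1];print(np.degrees(np.arctan2(yv[1],yv[0])))
im=robot.capture("side");tp=robot.capture("top");cv2.imwrite("pics/side_c.png",im)
cv2.imwrite("pics/c.png",np.hstack([cv2.resize(im[250:380,240:370],(400,400),interpolation=cv2.INTER_CUBIC),cv2.resize(tp[210:330,310:430],(400,400),interpolation=cv2.INTER_CUBIC)]))
```

```text
8.5 [ 0.51654784 -0.07099629  0.31433532] 0.05641923777992523 5.000004794856068 [ 0.3301453  -0.53768453 -0.55799562]
87.28855827251601
```

View pics/c.png

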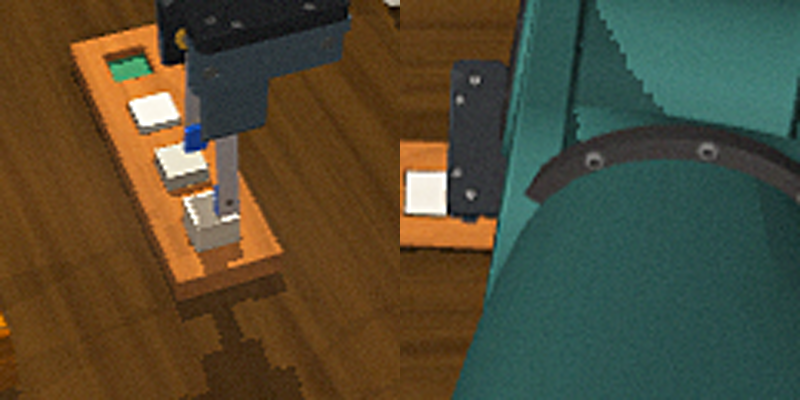

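The open tips straddle the thick block: far blue tip at crop (195,138), near tip at (230,215), both clear of the neighbours. I'll go down to about 2.5 mm above the rack, then squeeze.

Call:
servo_tool([
  [[4, 0, 0, -0.8, 0], [4, 0, 0, -0.8, 0], [4, 0, 0, -0.8, 0], [4, 0, 0, -0.6, 0], [4, 0, 0, -0.4, 0], [4, 0, 0, -0.2, 0], [4, 0, 0, 0, 0], [4, 0, 0, 0, 0]],
])

```text
clock: 9.6
position: [0.5164, -0.0708, 0.2779]
orientation: [[-0.999, 0.047, 0.0], [0.047, 0.999, -0.0], [-0.0, -0.0, -1.0]]
ft_force: [0.2, 0.5, -0.8]
width: 0.0565
finger_force: 5.0
```

Call:
servo_tool([
  [[3, 0, 0, 0, 0], [3, 0, 0, 0, 0], [3, 0, 0, 0, 0], [3, 0, 0, 0, 0], [3, 0, 0, 0, 0], [3, 0, 0, 0, 0]],
], squeeze=30)

```text
clock: 10.35
position: [0.5164, -0.0708, 0.2779]
orientation: [[-0.999, 0.047, 0.0], [0.047, 0.999, -0.0], [-0.0, -0.0, -1.0]]
ft_force: [-0.2, -0.8, 5.1]
width: 0.0476
finger_force: 30.0
```

Width is 47.6 mm at 30 N, so a 26 mm block is held. Lifting.

Call:
servo_tool([
  [[3, 0, 0, 0.2, 0], [3, 0, 0, 0.5, 0], [3, 0, 0, 0.8, 0], [3, 0, 0, 1, 0], [3, 0, 0, 1.2, 0], [3, 0, 0, 1.5, 0], [3, 0, 0, 1.5, 0], [3, 0, 0, 1.3, 0], [3, 0, 0, 1, 0], [3, 0, 0, 0.2, 0], [3, 0, 0, 0, 0]],
])

```text
clock: 11.72
position: [0.5162, -0.0708, 0.3696]
orientation: [[-0.999, 0.047, -0.0], [0.047, 0.999, 0.0], [0.0, 0.0, -1.0]]
ft_force: [-0.4, 0.6, -2.7]
width: 0.0476
finger_force: 30.0
```

Run:
```python
from h import *
p=robot.read_state();print(p["clock"],p["position"],p["width"],p["finger_force"],p["ft_force"])
im=robot.capture("side")
cv2.imwrite("pics/d.png",cv2.resize(im[180:380,200:400],(500,500),interpolation=cv2.INTER_CUBIC))
```

```text
11.725 [ 0.51622064 -0.07080093  0.36957177] 0.04762703593578353 29.999464452266693 [-0.44760062  0.6437622  -2.72459947]
```

View pics/d.png

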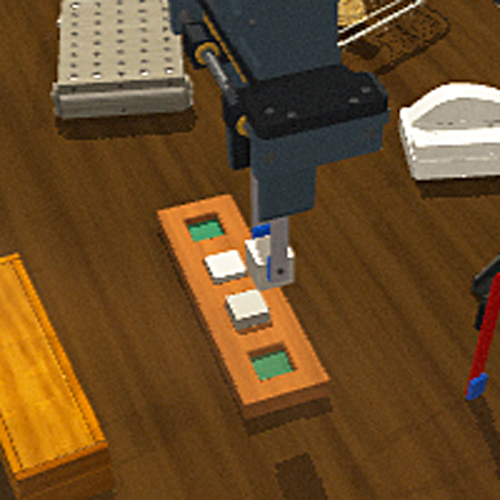

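The block at crop (272,262) hangs level between the tips, its well (272,362) is empty, and the other two blocks are still in theirs. Carrying it to the plate.

Call:
servo_tool([
  [[3, 0.1, 1, 0, 0], [3, 0.2, 2, 0, 0], [3, 0.2, 3, 0, 0], [3, 0.2, 4, 0, 0], [3, 0.2, 4, 0, 0], [3, 0.2, 4, 0, 0], [3, 0.2, 4, 0, 0], [3, 0.2, 4, 0, 0], [3, 0.2, 4, 0, 0], [3, 0.2, 4, 0, 0], [3, 0, 3, 0, 0], [3, 0, 2, 0, 0]],
])

```text
clock: 13.28
position: [0.5349, 0.3209, 0.3693]
orientation: [[-0.999, 0.046, -0.001], [0.046, 0.999, -0.0], [0.001, -0.0, -1.0]]
ft_force: [0.3, -0.6, -2.4]
width: 0.0476
finger_force: 30.0
```

Call:
servo_tool([
  [[3, 0, 1.5, 0, 0], [3, 0, 1, 0, 0], [3, 0, 0.4, 0, 0], [3, 0, 0, 0, 0], [3, 0, 0, 0, 0], [3, 0, 0, 0, 0], [3, 0, 0, 0, 0], [3, 0, 0, 0, 0]],
])

```text
clock: 14.28
position: [0.5353, 0.3481, 0.3698]
orientation: [[-0.999, 0.047, 0.0], [0.047, 0.999, 0.0], [-0.0, 0.0, -1.0]]
ft_force: [-0.0, -0.5, -2.6]
width: 0.0479
finger_force: 30.0
```

Run:
```python
from h import *
p=robot.read_state();print(p["clock"],p["position"],p["width"],p["finger_force"],p["ft_force"],np.abs(p["qvel"]).max())
im=robot.capture("side")
cv2.imwrite("pics/e.png",cv2.resize(im[100:300,160:360],(500,500),interpolation=cv2.INTER_CUBIC))
```

```text
14.275 [0.5353487  0.3480712  0.36977249] 0.04786069995656055 29.999487698078156 [-0.02772987 -0.53616283 -2.55712498] 0.10251450924048489
```

View pics/e.png

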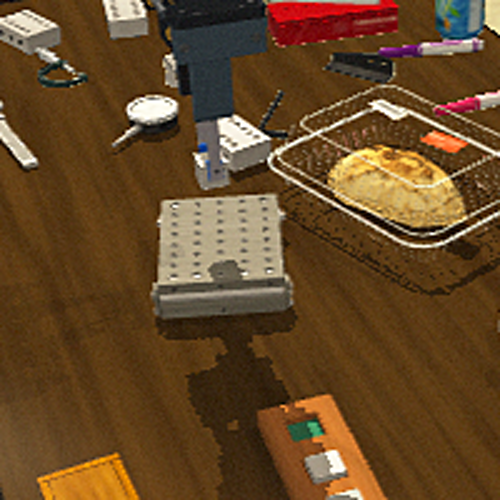

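The block at crop (212,172) is held level in the tongs above the plate, and the arm is still. Handing in.

```bash
python3 -c "
from rig import robot
print(robot.hand_in())"
```

```text
the job is handed in; nothing more can be done
None
```

I've handed the job in with the thickest block held level and still in the squeezed tongs, about 60 mm above the middle of the sine plate. The other two blocks are still in their wells. The hand-in call gave no verdict.

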